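# Unstack the spice tower onto the coasters

### The job

The pepper grinder and the three spice tins have been piled up in a tower so that the worktop could be wiped. Take the tower apart one piece at a time from the top down, and stand each piece upright, flat inside the raised rim of its own coaster: every tin on the coaster of its own colour and the pepper grinder on the black one. Tip nothing over, and leave the salt bowl and the glass jar near by where they are.

Things in the scene. Friction and masses are not known exactly. Their poses are not given: they have to be found in the camera images.
- grinder_center (a point): small glass pepper grinder with a black cap, 43 mm in diameter, 112 mm high, standing on top of the tower (whose top is 250 mm above the worktop). The point is its centre, half-way up (56 mm above its underside), z axis up. The cap, 39 mm in diameter, is its top 34 mm (22 to 56 mm above the point) and does not turn; grip it there, from above. Turning about z does not matter.
- tin_blue_center (a point): blue painted round metal tin with a flat blue lid, closed, 51 mm in diameter, 42 mm high, under the pepper grinder. The point is its centre, half-way up (21 mm above its underside), z axis up. Turning about z does not matter. Grip it from above across its diameter, with the fingertips at least 8 mm above its underside so that they clear a coaster's rim.
- tin_green_center (a point): green painted round metal tin with a flat green lid, closed, 59 mm in diameter, 46 mm high, under the blue tin. The point is its centre, half-way up (23 mm above its underside), z axis up. Turning about z does not matter. Grip it from above across its diameter, with the fingertips at least 8 mm above its underside so that they clear a coaster's rim.
- tin_red_center (a point): red painted round metal tin with a flat red lid, closed, 68 mm in diameter, 50 mm high, at the foot of the tower, on the worktop under the green tin. The point is its centre, half-way up (25 mm above its underside), z axis up. Turning about z does not matter. Grip it from above across its diameter, with the fingertips at least 8 mm above its underside so that they clear a coaster's rim.
- coaster_black_center (a point): black round silicone coaster, fixed to the worktop: a flat disc with a raised rim, 77 mm in outer diameter, 67 mm inside the rim; its floor is 4 mm and its rim 7 mm above the worktop. Place of the pepper grinder. The point is the centre of its floor (4 mm above the worktop), z axis up.
- coaster_blue_center (a point): blue round silicone coaster, fixed to the worktop: a flat disc with a raised rim, 85 mm in outer diameter, 75 mm inside the rim; its floor is 4 mm and its rim 7 mm above the worktop. Place of the blue tin. The point is the centre of its floor (4 mm above the worktop), z axis up.
- coaster_green_center (a point): green round silicone coaster, fixed to the worktop: a flat disc with a raised rim, 93 mm in outer diameter, 83 mm inside the rim; its floor is 4 mm and its rim 7 mm above the worktop. Place of the green tin. The point is the centre of its floor (4 mm above the worktop), z axis up.
- coaster_red_center (a point): red round silicone coaster, fixed to the worktop: a flat disc with a raised rim, 102 mm in outer diameter, 92 mm inside the rim; its floor is 4 mm and its rim 7 mm above the worktop. Place of the red tin. The point is the centre of its floor (4 mm above the worktop), z axis up.
- salt_dish_center (a point): bystander: beige stoneware bowl of salt, loose, 110 mm in diameter, 51 mm high; the point is on its axis 25 mm above the worktop. Not to be moved.
- oats_jar_center (a point): bystander: low clip-top glass jar with a red seal, loose, 94 x 90 mm, 69 mm high; the point is on its axis 34.5 mm above the worktop. Not to be moved.
Not all that is in view belongs to the job. There is more than one size of the part that bears tin_green_center; the job needs the larger.

How it is judged:
By the outcome, as a careful person would: the job done as asked, in the order asked, and still so for the second after the job is handed in, with the robot touching nothing.
It also fails if it takes over 93 s, if anything falls off the work surface, if the arm or the gripper's body presses on something with over 40 N, if the wrist force passes 120 N, or if a joint passes its speed limit or range.

### The arm

A 6-joint arm with a two-finger parallel gripper is mounted at the origin on a cart in front of the work surface, level with it; the furniture and walls round the work are solid. World frame = base frame: x ahead of the robot, y to its left, z up, the work surface at z = 0. Lengths are in m, angles in degrees, forces in N, time in s.
With the tool pointing down it reaches from about 0.25 to 0.725 m from the base axis. Payload 9.7 kg.
Tool frame: the origin (TCP) lies on the centre line of the jaws, within the pads' length; the fingertips stand 19 mm ahead of it and the grasp point (between the pads) is the TCP (bot.tcp_to_tips is the z of the fingertips in the tool frame, in m); z points along the fingers, y is the line along which they close (so a half turn about z gives the same grasp; the last joint's range is limited). The gripper opens to 85 mm and grips with 20 to 120 N. Pads are 22 mm wide; open, the fingers measure 114 mm over their backs; the gripper's body (76 mm by 85 mm) begins 54 mm behind the grasp point. The pads swing forward as they close: fully open they stand 13 mm farther back than shut.
Start: joints at [63.999, 4.979, 10.078, 95.1, 0, 90], TCP at [0.241, 0.494, 0.25] pointing down, gripper open.
Joint ranges: [-179.16, 179.16], [-48.56, 103.87], [-65.8, 70.77], [-126.05, 130.52], [-82.76, 87.17], [-180, 180]. Speed limits (degrees/s): [127.2, 127.2, 147.25, 180, 180, 180].

### API

Orientations are given as [roll, pitch, yaw] about the fixed x, y, z axes, in that order (R = Rz(yaw) Ry(pitch) Rx(roll)).
In Python, from workcell import bot gives the robot as it stands. The module is installed in compiled form; this text tells all that it offers.
- The arm moves only by the tool play_rows, never from a script. Its argument "increments" is a list of rows, each an object with "slide": the shift along the tool's x, y, z in mm, a list of three; "angular": the turn, a rotation vector about the tool's x, y, z in degrees, a list of three; "claw": the opening, from -1 (shut) to 1 (fully open). In form: [{"slide": [x, y, z], "angular": [rx, ry, rz], "claw": claw}, ...]. A call has 1 to 8 rows; each row shifts and turns the commanded pose from where the row before left it, along the tool's axes as they then stand; what a row does not reach is not made up. A row lasts 1/10 s, in which the tool goes at most 50 mm and 8.59 degrees, less where a joint would pass 70% of its speed; a pose out of reach is approached as far as the arm can. A call is refused whole if a number of a shift passes 50 or a number of a turn 8.59, either way. A call with a gripper value outside its range is refused whole. The fingers move at their own pace and stop on an object; "squeeze" is the grip in N (left out, the last holds). Time passes only in rows, so rows that do not move let the fingers close. It gives the time, the measured TCP pose, the force, the opening and the grip force at its end, in the units of the state.
- bot.get_obs(): the state, without advancing time (a new reading comes with each control period).
- bot.camera(name): name is "scene" or "top" or "wrist"; returns the picture (420x560x3 uint8, red, green, blue); there is no depth.
- bot.camera_info(name): a dict with "fovy" (degrees; the focal length in pixels is half the picture's height over the tangent of half this angle, whatever the lens; pixels are square), "cx", "cy" (the principal point, pixels), "R" (3x3) and "t" (3): a world point X has camera coordinates R X + t. Camera axes: x right, y down, z forward; pixel columns grow to the right and rows downward; lengths in m; the calibration is good to about 2 mm. A picture is of the moment at which its call begins: read the wrist's pose just before it. camera_info takes no time and is no camera call; for the wrist camera it gives the pose at the moment of the call.
- bot.job_done(): hands the job in; it is judged then, once.
The state is a dict: "time": time; "q": joint angles; "qd": joint speeds; "joint_efforts": joint torques, N m; "ee_pos": TCP position; "tcp_rot": TCP orientation; "wrist_force": force on the tool from outside, world axes, zero at the start; "torque": the same for the moment, N m; "opening": finger opening in m; "grasp_force": force on a finger pad.
Only numpy, scipy, OpenCV 4.12 (cv2) and the standard library are available. Lean on these libraries where they do the work, as an engineer would, in place of code of your own. Each camera call takes 0.05 s, during which the arm holds its last target. There are 200 camera calls.

## Working session

There is one attempt and no reset: what is moved stays moved. The work goes in short steps, Python scripts to look and compute and a tool call to move; the robot and the scene stay as the last step left them, time stands still between calls to the robot, and variables do not carry over. Pictures are saved under pics/ and viewed, at most 14 in all, crops included, and the job is handed in when it is done.

Besides the shell and the picture viewer there is one more tool, called after ">>>" in YAML: its name, and indented under it one key for each argument. play_rows: Moves the arm, as the interface text tells. Its arguments: {"type":"object","properties":{"increments":{"type":"array"},"squeeze":{"type":"number"}},"required":["increments"]}

```bash
mkdir -p pics; python3 - <<'E'
from workcell import bot
import cv2,numpy as np
for n in ("scene","top"):
    im=bot.camera(n); cv2.imwrite(f"pics/{n}0.png",im[:,:,::-1]); i=bot.camera_info(n)
    R=np.array(i['R']);print(n,i['fovy'],i['cx'],i['cy'],(-R.T@np.array(i['t'])).round(3),R.round(3).tolist())
o=bot.get_obs();print({k:o[k] for k in('time','ee_pos','tcp_rot','opening')},bot.tcp_to_tips)
i=bot.camera_info('wrist');R=np.array(i['R']);print(i['fovy'],(-R.T@np.array(i['t'])).round(3),R.round(3).tolist())
E
```

```text
scene 49.955337128082235 286.3115954129579 210.2839619610598 [-0.317 -0.206  0.749] [[0.15, -0.989, 0.006], [-0.549, -0.089, -0.831], [0.822, 0.122, -0.556]]
top 53.07501486745211 271.32681397255436 214.7732347560315 [ 0.459 -0.054  1.093] [[0.001, -1.0, 0.009], [-0.993, -0.002, -0.117], [0.117, -0.009, -0.993]]
{'time': 0.1, 'ee_pos': array([0.2410213 , 0.49415374, 0.24963592]), 'tcp_rot': array([-1.79929309e+02,  2.12246490e-03,  1.53998575e+02]), 'opening': 0.08544191945709181} 0.019
60.588672637066935 [0.182 0.524 0.373] [[0.438, 0.899, -0.001], [0.868, -0.423, 0.262], [0.235, -0.115, -0.965]]
```

View pics/scene0.png

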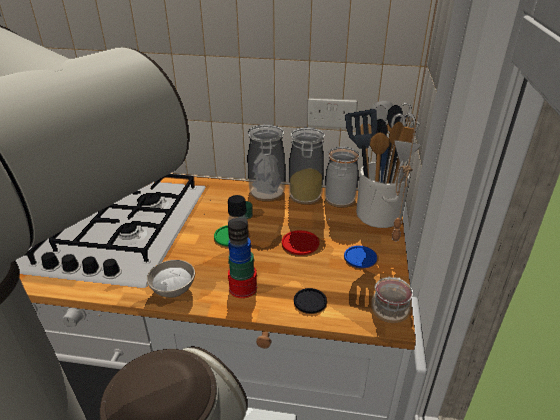

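View pics/top0.png

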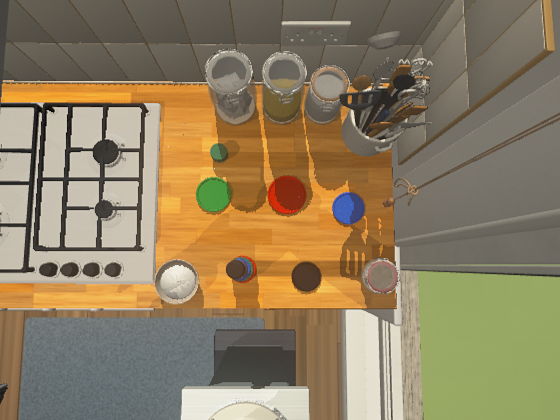

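Scene view: the tower is at (240,245), with the coasters green (227,236), red (300,242), blue (361,257) and black (310,300). The bowl is at (171,279) and the jar at (393,297).
Top view: tower (241,269), green coaster (214,195), red (287,194), blue (348,208), black (306,277), bowl (177,281), jar (380,276).
Green tin candidates: the tin in the tower (scene 242,265) and a loose small one (top 219,152; scene 246,209). The tower tin fits, being under the blue one and larger. I'll confirm its size in a crop.

```bash
cat > h.py <<'E'
from workcell import bot
import cv2,numpy as np
class Cam:
    def __init__(s,n):
        i=bot.camera_info(n);s.R=np.array(i['R']);s.t=np.array(i['t']);s.cx,s.cy=i['cx'],i['cy'];s.f=210/np.tan(np.radians(i['fovy']/2));s.C=-s.R.T@s.t
    def ray(s,u,v):return s.R.T@np.array([(u-s.cx)/s.f,(v-s.cy)/s.f,1])
    def plane(s,u,v,z):
        d=s.ray(u,v);return s.C+d*(z-s.C[2])/d[2]
    def proj(s,X):
        c=s.R@np.array(X)+s.t;return np.array([s.cx+s.f*c[0]/c[2],s.cy+s.f*c[1]/c[2]])
def blobs(im,col,roi=None,minA=60):
    h=cv2.cvtColor(im,cv2.COLOR_RGB2HSV).astype(int);H,S,V=h[...,0],h[...,1],h[...,2]
    m={'red':((H<6)|(H>172))&(S>150)&(V>60),'green':(H>45)&(H<90)&(S>90)&(V>30),'blue':(H>100)&(H<130)&(S>120)&(V>40),'black':(V<75)}[col].astype(np.uint8)
    if roi:
        k=np.zeros_like(m);x0,y0,x1,y1=roi;k[y0:y1,x0:x1]=1;m*=k
    cs,_=cv2.findContours(m,cv2.RETR_EXTERNAL,cv2.CHAIN_APPROX_NONE)
    return sorted([c for c in cs if cv2.contourArea(c)>minA],key=cv2.contourArea,reverse=True)
def circ(cam,c,z):
    P=np.array([cam.plane(*p,z)[:2] for p in cv2.convexHull(c)[:,0].astype(float)])
    (x,y),r=cv2.minEnclosingCircle((P*1000).astype(np.float32));return round(x,1),round(y,1),round(2*r,1)
E
python3 - <<'E'
from h import *
T=cv2.imread('pics/top0.png')[:,:,::-1].copy();S=cv2.imread('pics/scene0.png')[:,:,::-1].copy()
ct,cs=Cam('top'),Cam('scene')
rt={'red':(262,170,312,220),'green':(190,170,236,220),'blue':(325,185,375,230),'black':(285,255,325,297)}
rs={'red':(270,220,325,262),'green':(205,220,250,250),'blue':(335,238,385,275),'black':(285,280,335,318)}
for k in rt:
    for n,c,im,roi in(('top',ct,T,rt[k]),('scene',cs,S,rs[k])):
        b=blobs(im,k,roi)
        if b: print(k,n,circ(c,b[0],.007),cv2.boundingRect(b[0]))
for k in('red','green','blue'):
    for b in blobs(S,k,(222,180,262,300),20): print('tower scene',k,cv2.boundingRect(b))
b=blobs(T,'black',(220,250,262,290),30)
for c in b: print('cap top',circ(ct,c,.25),cv2.boundingRect(c))
print('spare',[ (circ(ct,c,.03),cv2.boundingRect(c)) for c in blobs(T,'green',(205,140,235,165))])
a=cv2.resize(S[180:305,205:285],None,fx=4.6,fy=4.6,interpolation=cv2.INTER_CUBIC)
b=cv2.resize(T[245:295,215:265],None,fx=6,fy=6,interpolation=cv2.INTER_CUBIC);c=cv2.resize(T[135:180,195:240],None,fx=6,fy=6,interpolation=cv2.INTER_CUBIC)
o=np.zeros((590,800,3),np.uint8);o[:575,:368]=a;o[:300,380:680]=b;o[305:575,380:650]=c
cv2.imwrite('pics/crop1.png',o[:,:,::-1])
E
```

```text
red top (638.4, -100.8, 97.0) (268, 181, 31, 32)
red scene (635.9, -101.5, 107.4) (282, 230, 37, 25)
green top (641.4, 89.2, 90.6) (196, 178, 34, 33)
green scene (633.0, 101.9, 87.8) (214, 226, 16, 20)
blue top (605.8, -263.0, 81.4) (333, 193, 31, 31)
blue scene (601.0, -264.8, 87.9) (344, 246, 33, 22)
black scene (424.4, -150.7, 80.9) (294, 288, 33, 26)
tower scene red (228, 268, 29, 30)
tower scene green (229, 253, 24, 27)
tower scene green (222, 226, 8, 20)
tower scene green (245, 202, 7, 16)
tower scene blue (229, 238, 22, 26)
spare []
```

View pics/crop1.png

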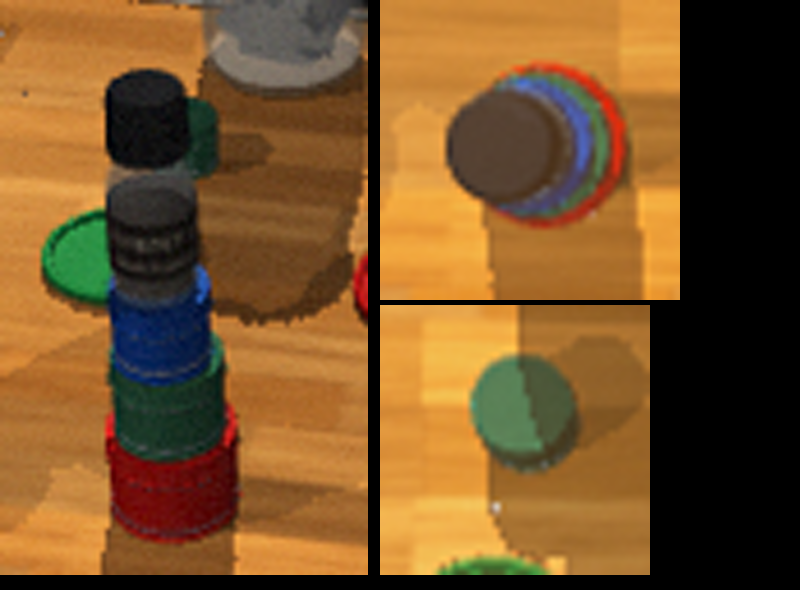

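The crop confirms it: the tower's green tin is wider than the blue one (about 59 mm), while the loose one is about 44 mm across. Cap top is at about (235.3,269.2) in the top view and (236.7,198.5) in scene. I'll compute the points and start the clear first move (lift and turn to yaw 90).

```bash
python3 - <<'E'
from h import *
ct,cs=Cam('top'),Cam('scene')
print('cap',ct.plane(235.3,269.2,.25).round(4),cs.plane(236.7,198.5,.25).round(4))
T=cv2.imread('pics/top0.png')[:,:,::-1].copy();S=cv2.imread('pics/scene0.png')[:,:,::-1].copy()
for n,v,r in(('red top arc',T,(222,250,270,295)),):
    for k in('red',):
        P=np.vstack(blobs(v,k,r,5))[:,0].astype(float)
        W=np.array([ct.plane(*p,.05)[:2] for p in P])
        print(n,W[:,0].max().round(4),W[:,0].min().round(4),W[:,1].min().round(4))
h=cv2.cvtColor(T,cv2.COLOR_RGB2HSV);print('blackcoaster hsv',h[277,306],h[277,330])
m=((h[...,2]<115)&(h[...,1]<150)).astype(np.uint8);k=np.zeros_like(m);k[257:297,286:326]=1
c=max(cv2.findContours(m*k,0,1)[0],key=cv2.contourArea);print('black',circ(ct,c,.007))
for n,u in(('salt',(177,281)),('jar',(380,276))):print(n,ct.plane(*u,.05).round(3))
# scene tower side edges per row band -> centre ray mid, intersect
for k in('red','green','blue'):
    b=blobs(S,k,(226,236,262,300),20)[0];x,y,w,hh=cv2.boundingRect(b);print(k,x+w/2,y+hh)
for X in([.44,.03],[.445,.025]):
    print(X,[cs.proj(X+[z]).round(1) for z in(0,.05,.096,.138,.25)])
E
```

```text
cap [0.4491 0.0102 0.25  ] [0.4482 0.0111 0.25  ]Traceback (most recent call last):
  File "<stdin>", line 7, in <module>
    return _nx.concatenate(arrs, 0, dtype=dtype, casting=casting)
           ~~~~~~~~~~~~~~~^^^^^^^^^^^^^^^^^^^^^^^^^^^^^^^^^^^^^^^
ValueError: need at least one array to concatenate
```

>>> play_rows:
  increments:
    - {"slide": [0, 0, -20], "angular": [0, 0, 8], "claw": 1}
    - {"slide": [0, 0, -20], "angular": [0, 0, 8], "claw": 1}
    - {"slide": [0, 0, -20], "angular": [0, 0, 8], "claw": 1}
    - {"slide": [0, 0, -20], "angular": [0, 0, 8], "claw": 1}
    - {"slide": [0, 0, -20], "angular": [0, 0, 8], "claw": 1}
    - {"slide": [0, 0, -20], "angular": [0, 0, 8], "claw": 1}
    - {"slide": [0, 0, -20], "angular": [0, 0, 8], "claw": 1}
    - {"slide": [0, 0, 0], "angular": [0, 0, 8], "claw": 1}
  squeeze: 40

```text
time: 0.9
ee_pos: [0.2412, 0.4945, 0.3925]
tcp_rot: [179.9, -0.1, 89.7]
wrist_force: [-0.2, 0.1, -0.4]
opening: 0.0855
grasp_force: 0.0
```

>>> play_rows:
  increments:
    - {"slide": [-45, 20, 0], "angular": [0, 0, 0], "claw": 1}
    - {"slide": [-45, 20, 0], "angular": [0, 0, 0], "claw": 1}
    - {"slide": [-45, 20, 0], "angular": [0, 0, 0], "claw": 1}
    - {"slide": [-45, 20, 0], "angular": [0, 0, 0], "claw": 1}
    - {"slide": [-45, 20, 0], "angular": [0, 0, 0], "claw": 1}
    - {"slide": [-45, 20, 0], "angular": [0, 0, 0], "claw": 1}
    - {"slide": [-45, 20, 0], "angular": [0, 0, 0], "claw": 1}
    - {"slide": [-45, 20, 0], "angular": [0, 0, 0], "claw": 1}

```text
time: 1.7
ee_pos: [0.4013, 0.1324, 0.3902]
tcp_rot: [180.0, -0.0, 90.0]
wrist_force: [0.7, 0.3, -0.1]
opening: 0.0856
grasp_force: 0.0
```

>>> play_rows:
  increments:
    - {"slide": [-40, 16, 0], "angular": [0, 0, 0], "claw": 1}
    - {"slide": [-40, 16, 0], "angular": [0, 0, 0], "claw": 1}
    - {"slide": [-40, 16, 0], "angular": [0, 0, 0], "claw": 1}
    - {"slide": [0, 0, 0], "angular": [0, 0, 0], "claw": 1}
    - {"slide": [0, 0, 0], "angular": [0, 0, 0], "claw": 1}

```text
time: 2.2
ee_pos: [0.4492, 0.0135, 0.3898]
tcp_rot: [-179.9, -0.0, 89.9]
wrist_force: [-0.4, 0.1, 0.6]
opening: 0.0852
grasp_force: 0.0
```

```bash
python3 - <<'E'
from h import *
ct,cs,cw=Cam('top'),Cam('scene'),Cam('wrist')
W=bot.camera('wrist');cv2.imwrite('pics/w1.png',W[:,:,::-1])
o=bot.get_obs();print(o['time'],o['ee_pos'].round(4),o['tcp_rot'].round(2),np.array(o['q']).round(1))
np.savez('w1.npz',R=cw.R,t=cw.t,f=cw.f,cx=cw.cx,cy=cw.cy)
T=cv2.imread('pics/top0.png')[:,:,::-1].copy();S=cv2.imread('pics/scene0.png')[:,:,::-1].copy()
h=cv2.cvtColor(T,cv2.COLOR_RGB2HSV);print('black hsv',h[277,306],h[277,330])
m=((h[...,2]<110)).astype(np.uint8);k=np.zeros_like(m);k[257:297,286:326]=1
c=max(cv2.findContours(m*k,0,1)[0],key=cv2.contourArea);print('black',circ(ct,c,.007))
for n,u in(('salt',(177,281)),('jar',(380,276))):print(n,ct.plane(*u,.05).round(3))
# predicted tower columns in scene for axis at cap
for k in('red','green','blue'):
    x,y,w,hh=cv2.boundingRect(blobs(S,k,(226,236,262,300),20)[0]);print(k,'mid col',x+(w-1)/2,'bottom',y+hh-1)
print([cs.proj([.4487,.0106,z]).round(1) for z in(.025,.073,.117,.25)], cs.proj([.4147,.0106,0]).round(1))
E
```

```text
2.25 [0.449  0.0144 0.3901] [-1.7996e+02 -1.0000e-02  8.9950e+01] [  1.8  -2.9  18.2 111.2   0.   91.9]
black hsv [ 13 123  81] [ 16 184 218]
black (428.8, -152.1, 75.7)
salt [0.418 0.168 0.05 ]
jar [ 0.431 -0.331  0.05 ]
red mid col 242.0 bottom 297
green mid col 240.5 bottom 279
blue mid col 239.5 bottom 263
[array([242.2, 279.5]), array([241.2, 263.8]), array([240.2, 248.7]), array([237. , 198.4])] [239.3 297.4]
```

View pics/w1.png

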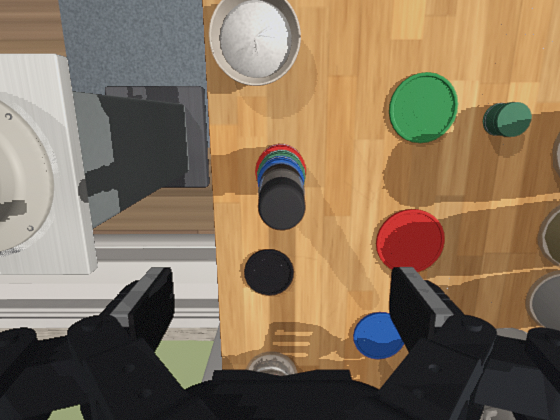

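Wrist view: cap top at (282,207) midway between the fingers, with coasters black (269,272), red (411,241), green (423,107) and blue (380,335). I'll measure these in this view too.

```bash
python3 - <<'E'
from h import *
d=np.load('w1.npz');c=Cam('wrist')
c.R,c.t,c.f,c.cx,c.cy=d['R'],d['t'],float(d['f']),float(d['cx']),float(d['cy']);c.C=-c.R.T@c.t
W=cv2.imread('pics/w1.png')[:,:,::-1].copy()
for k,r in{'red':(365,195,455,285),'green':(380,60,465,150),'blue':(340,300,398,370),'black':(240,243,300,300)}.items():
    b=blobs(W,k,r); 
    if b: print(k,circ(c,b[0],.007),cv2.boundingRect(b[0]))
h=cv2.cvtColor(W,cv2.COLOR_RGB2HSV)
# top face of cap: bottom arc of the dark blob
b=blobs(W,'black',(250,160,315,238))[0];P=b[:,0][b[:,0,1]>200].astype(float);Q=np.array([c.plane(*p,.25)[:2] for p in P])*1000
A=np.c_[2*Q,np.ones(len(Q))];s=np.linalg.lstsq(A,(Q**2).sum(1),rcond=None)[0];print('cap',s[:2].round(1),2*np.sqrt(s[2]+s[0]**2+s[1]**2))
E
```

```text
red (640.2, -102.1, 102.2) (376, 209, 69, 63)
green (640.8, 88.8, 92.7) (389, 72, 69, 71)
blue (605.4, -261.9, 85.2) (354, 313, 44, 46)
black (428.8, -151.2, 76.2) (244, 249, 50, 46)
cap [449.  13.] 34.11887919401411
```

>>> play_rows:
  increments:
    - {"slide": [-3, 0, 40], "angular": [0, 0, 0], "claw": 1}
    - {"slide": [0, 0, 40], "angular": [0, 0, 0], "claw": 1}
    - {"slide": [0, 0, 40], "angular": [0, 0, 0], "claw": 1}
    - {"slide": [0, 0, 20], "angular": [0, 0, 0], "claw": 1}
    - {"slide": [0, 0, 12], "angular": [0, 0, 0], "claw": 1}
    - {"slide": [0, 0, 0], "angular": [0, 0, 0], "claw": 1}
    - {"slide": [0, 0, 0], "angular": [0, 0, 0], "claw": 0.2}
    - {"slide": [0, 0, 0], "angular": [0, 0, 0], "claw": 0}
  squeeze: 40

```text
time: 3.05
ee_pos: [0.4496, 0.0116, 0.2398]
tcp_rot: [179.9, -0.0, 90.0]
wrist_force: [0.6, 0.1, -0.1]
opening: 0.059
grasp_force: 0.0
```

>>> play_rows:
  increments:
    - {"slide": [0, 0, 0], "angular": [0, 0, 0], "claw": -0.6}
    - {"slide": [0, 0, 0], "angular": [0, 0, 0], "claw": -0.6}
    - {"slide": [0, 0, 0], "angular": [0, 0, 0], "claw": -0.6}
    - {"slide": [0, 0, 0], "angular": [0, 0, 0], "claw": -0.6}
    - {"slide": [0, 0, 0], "angular": [0, 0, 0], "claw": -0.6}
  squeeze: 40

```text
time: 3.55
ee_pos: [0.4494, 0.0113, 0.2394]
tcp_rot: [179.9, -0.0, 90.0]
wrist_force: [-0.8, 0.3, 6.5]
opening: 0.0377
grasp_force: 39.8
```

>>> play_rows:
  increments:
    - {"slide": [0, 0, -10], "angular": [0, 0, 0], "claw": -0.6}
    - {"slide": [0, 0, -20], "angular": [0, 0, 0], "claw": -0.6}
    - {"slide": [0, 0, -20], "angular": [0, 0, 0], "claw": -0.6}
    - {"slide": [-15, 0, -10], "angular": [0, 0, 0], "claw": -0.6}
    - {"slide": [-30, -5, 0], "angular": [0, 0, 0], "claw": -0.6}
    - {"slide": [-30, -5, 0], "angular": [0, 0, 0], "claw": -0.6}
    - {"slide": [-30, -5, 0], "angular": [0, 0, 0], "claw": -0.6}
    - {"slide": [-30, -5, 0], "angular": [0, 0, 0], "claw": -0.6}

```text
time: 4.35
ee_pos: [0.4288, -0.1248, 0.2988]
tcp_rot: [180.0, 0.0, 90.0]
wrist_force: [0.6, -0.5, -2.4]
opening: 0.0376
grasp_force: 40.7
```

>>> play_rows:
  increments:
    - {"slide": [-20, 0, 10], "angular": [0, 0, 0], "claw": -0.6}
    - {"slide": [-8, 0, 30], "angular": [0, 0, 0], "claw": -0.6}
    - {"slide": [0, 0, 40], "angular": [0, 0, 0], "claw": -0.6}
    - {"slide": [0, 0, 40], "angular": [0, 0, 0], "claw": -0.6}
    - {"slide": [0, 0, 30], "angular": [0, 0, 0], "claw": -0.6}
    - {"slide": [0, 0, 20], "angular": [0, 0, 0], "claw": -0.6}
    - {"slide": [0, 0, 10], "angular": [0, 0, 0], "claw": -0.6}
    - {"slide": [0, 0, 0], "angular": [0, 0, 0], "claw": -0.6}

```text
time: 5.15
ee_pos: [0.4287, -0.1516, 0.1176]
tcp_rot: [-179.9, -0.0, 90.0]
wrist_force: [0.4, 0.4, -1.0]
opening: 0.038
grasp_force: 40.7
```

```bash
python3 - <<'E'
from h import *
o=bot.get_obs();print(o['time'],o['ee_pos'].round(4),o['wrist_force'].round(1),o['opening'])
S=bot.camera('scene');T=bot.camera('top')
a=cv2.resize(S[180:320,200:340],(560,560));cv2.imwrite('pics/s2.png',a[:,:,::-1])
E
```

```text
5.15 [ 0.4287 -0.1516  0.1176] [ 0.4  0.4 -1. ] 0.038033159712806276
```

View pics/s2.png

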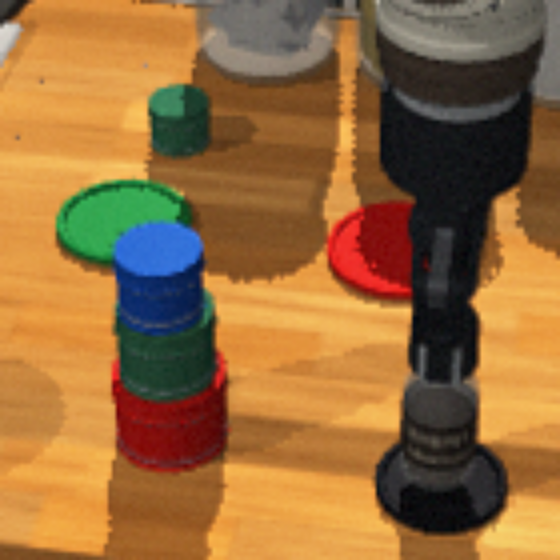

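The grinder is centred over the black coaster at crop (440,470), and the rest of the tower is undisturbed.

>>> play_rows:
  increments:
    - {"slide": [0, 0, 6], "angular": [0, 0, 0], "claw": -0.6}
    - {"slide": [0, 0, 4], "angular": [0, 0, 0], "claw": -0.6}
    - {"slide": [0, 0, 0], "angular": [0, 0, 0], "claw": -0.6}
    - {"slide": [0, 0, 1], "angular": [0, 0, 0], "claw": -0.6}
    - {"slide": [0, 0, 1], "angular": [0, 0, 0], "claw": -0.6}
    - {"slide": [0, 0, 0], "angular": [0, 0, 0], "claw": -0.6}

```text
time: 5.85
ee_pos: [0.4291, -0.1517, 0.1063]
tcp_rot: [-180.0, -0.0, 90.0]
wrist_force: [0.7, 0.5, -1.6]
opening: 0.038
grasp_force: 40.7
```

>>> play_rows:
  increments:
    - {"slide": [0, 0, 1], "angular": [0, 0, 0], "claw": -0.6}
    - {"slide": [0, 0, 0.5], "angular": [0, 0, 0], "claw": -0.6}
    - {"slide": [0, 0, 0], "angular": [0, 0, 0], "claw": -0.6}

```text
time: 6.15
ee_pos: [0.4292, -0.1518, 0.1055]
tcp_rot: [180.0, 0.0, 90.0]
wrist_force: [-3.4, 0.3, 4.1]
opening: 0.038
grasp_force: 41.4
```

>>> play_rows:
  increments:
    - {"slide": [0, 0, 0], "angular": [0, 0, 0], "claw": 0.0}
    - {"slide": [0, 0, 0], "angular": [0, 0, 0], "claw": 0.3}
    - {"slide": [0, 0, 0], "angular": [0, 0, 0], "claw": 0.7}
    - {"slide": [0, 0, 0], "angular": [0, 0, 0], "claw": 1}
    - {"slide": [0, 0, -15], "angular": [0, 0, 0], "claw": 1}
    - {"slide": [0, 0, -40], "angular": [0, 0, 0], "claw": 1}
    - {"slide": [0, 0, -40], "angular": [0, 0, 0], "claw": 1}
    - {"slide": [0, 0, -30], "angular": [0, 0, 0], "claw": 1}

```text
time: 6.95
ee_pos: [0.4292, -0.1517, 0.2334]
tcp_rot: [179.9, 0.0, 90.0]
wrist_force: [1.0, -0.6, -0.6]
opening: 0.0856
grasp_force: 0.0
```

>>> play_rows:
  increments:
    - {"slide": [30, 4, -5], "angular": [0, 0, 0], "claw": 1}
    - {"slide": [40, 5, 0], "angular": [0, 0, 0], "claw": 1}
    - {"slide": [40, 5, 0], "angular": [0, 0, 0], "claw": 1}
    - {"slide": [40, 5, 0], "angular": [0, 0, 0], "claw": 1}
    - {"slide": [12, 1, 0], "angular": [0, 0, 0], "claw": 1}
    - {"slide": [0, 0, 0], "angular": [0, 0, 0], "claw": 1}
    - {"slide": [0, 0, 0], "angular": [0, 0, 0], "claw": 1}

```text
time: 7.65
ee_pos: [0.4491, 0.0099, 0.2353]
tcp_rot: [180.0, 0.0, 90.0]
wrist_force: [0.1, 0.2, -0.4]
opening: 0.0858
grasp_force: 0.0
```

```bash
cat > tin.py <<'E'
from h import *
import sys
def tin(k,z,D,name):
    c=Cam('wrist');W=bot.camera('wrist');o=bot.get_obs();print(o['time'],o['ee_pos'].round(4))
    u,v=c.proj([.449,.011,z]);r=c.f*D/2/(o['ee_pos'][2]+.12-z)
    h=cv2.cvtColor(W,cv2.COLOR_RGB2HSV);print('pred',u.round(),v.round(),r.round())
    b=blobs(W,k,[int(max(0,t)) for t in(u-2*r,v-2.5*r,u+2*r,v+2*r)])[0]
    P=b[:,0].astype(float);P=P[P[:,1]>P[:,1].max()-.9*r]
    Q=np.array([c.plane(*p,z)[:2] for p in P])*1000
    s=np.linalg.lstsq(np.c_[2*Q,np.ones(len(Q))],(Q**2).sum(1),rcond=None)[0];print(k,s[:2].round(1),'D',(2*np.sqrt(s[2]+s[0]**2+s[1]**2)).round(1),'midx',(Q[:,0].min()+Q[:,0].max())/2,np.ptp(Q[:,0]),'ymin',Q[:,1].min().round(1))
    cv2.imwrite(name,W[:,:,::-1])
    T=bot.camera('top');cv2.imwrite(name[:-4]+'_top.png',T[:,:,::-1])
E
python3 -c "
from tin import *
tin('blue',.138,.051,'pics/w2.png')"
```

```text
7.7 [0.4491 0.0095 0.2352]
pred 281.0 221.0 42.0
blue [448.   11.2] D 47.2 midx 447.79330668029587 47.48366807578782 ymin -12.8
```

View pics/w2.png

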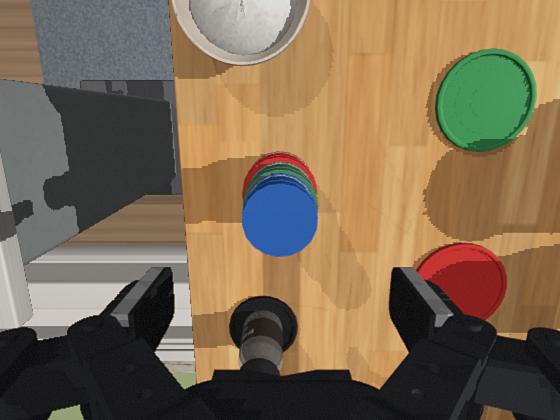

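Wrist view: the blue lid is at (280,215) and the grinder stands in the black coaster at (264,330). Tower axis (448.5,11) agrees, so I'll take the blue tin.

>>> play_rows:
  increments:
    - {"slide": [1, 0, 30], "angular": [0, 0, 0], "claw": 1}
    - {"slide": [0, 0, 35], "angular": [0, 0, 0], "claw": 1}
    - {"slide": [0, 0, 25], "angular": [0, 0, 0], "claw": 1}
    - {"slide": [0, 0, 13], "angular": [0, 0, 0], "claw": 1}
    - {"slide": [0, 0, 6], "angular": [0, 0, 0], "claw": 1}
    - {"slide": [0, 0, 0], "angular": [0, 0, 0], "claw": 1}
    - {"slide": [0, 0, 0], "angular": [0, 0, 0], "claw": 0.5}
    - {"slide": [0, 0, 0], "angular": [0, 0, 0], "claw": 0.3}

```text
time: 8.55
ee_pos: [0.4497, 0.0113, 0.127]
tcp_rot: [179.9, -0.0, 90.0]
wrist_force: [-0.6, -0.1, -0.7]
opening: 0.0593
grasp_force: 0.0
```

>>> play_rows:
  increments:
    - {"slide": [0, 0, 0], "angular": [0, 0, 0], "claw": 0}
    - {"slide": [0, 0, 0], "angular": [0, 0, 0], "claw": -0.4}
    - {"slide": [0, 0, 0], "angular": [0, 0, 0], "claw": -0.4}
    - {"slide": [0, 0, 0], "angular": [0, 0, 0], "claw": -0.4}
  squeeze: 40

```text
time: 8.95
ee_pos: [0.4493, 0.0114, 0.1271]
tcp_rot: [179.9, -0.0, 90.0]
wrist_force: [-2.7, -0.4, 5.1]
opening: 0.0495
grasp_force: 40.7
```

>>> play_rows:
  increments:
    - {"slide": [0, 0, -10], "angular": [0, 0, 0], "claw": -0.4}
    - {"slide": [0, 0, -20], "angular": [0, 0, 0], "claw": -0.4}
    - {"slide": [0, 0, -20], "angular": [0, 0, 0], "claw": -0.4}
    - {"slide": [-14, 8, -10], "angular": [0, 0, 0], "claw": -0.4}
    - {"slide": [-30, 18, 0], "angular": [0, 0, 0], "claw": -0.4}
    - {"slide": [-40, 22, 0], "angular": [0, 0, 0], "claw": -0.4}
    - {"slide": [-40, 22, 0], "angular": [0, 0, 0], "claw": -0.4}
    - {"slide": [-40, 22, 0], "angular": [0, 0, 0], "claw": -0.4}

```text
time: 9.75
ee_pos: [0.5419, -0.1543, 0.1865]
tcp_rot: [180.0, 0.0, 90.0]
wrist_force: [0.6, 0.8, -2.4]
opening: 0.05
grasp_force: 42.1
```

>>> play_rows:
  increments:
    - {"slide": [-40, 22, 0], "angular": [0, 0, 0], "claw": -0.4}
    - {"slide": [-40, 22, 0], "angular": [0, 0, 0], "claw": -0.4}
    - {"slide": [-20, 15, 0], "angular": [0, 0, 0], "claw": -0.4}
    - {"slide": [-10, 5, 20], "angular": [0, 0, 0], "claw": -0.4}
    - {"slide": [0, 0, 40], "angular": [0, 0, 0], "claw": -0.4}
    - {"slide": [0, 0, 30], "angular": [0, 0, 0], "claw": -0.4}
    - {"slide": [0, 0, 20], "angular": [0, 0, 0], "claw": -0.4}
    - {"slide": [0, 0, 0], "angular": [0, 0, 0], "claw": -0.4}

```text
time: 10.55
ee_pos: [0.6036, -0.262, 0.0725]
tcp_rot: [-179.7, -0.1, 90.0]
wrist_force: [-0.1, -0.4, -2.0]
opening: 0.0501
grasp_force: 42.3
```

```bash
python3 - <<'E'
from h import *
o=bot.get_obs();print(o['time'],o['ee_pos'].round(4),o['wrist_force'].round(1),o['opening'])
S=bot.camera('scene');a=cv2.resize(S[180:320,220:400],(720,560));cv2.imwrite('pics/s3.png',a[:,:,::-1])
E
```

```text
10.55 [ 0.6036 -0.262   0.0725] [-0.1 -0.4 -2. ] 0.05005120941345728
```

View pics/s3.png

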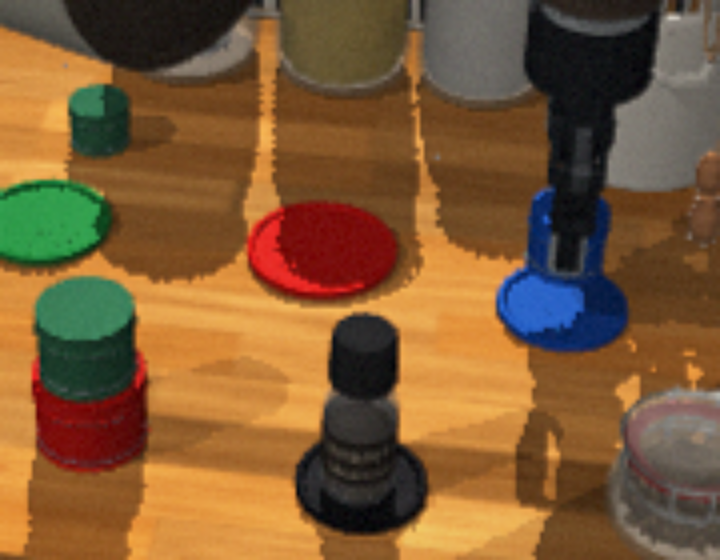

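The grinder is upright at crop (362,430) and the blue tin is over its coaster at (565,260). Lowering it.

>>> play_rows:
  increments:
    - {"slide": [0, 1, 18], "angular": [0, 0, 0], "claw": -0.4}
    - {"slide": [0, 0, 10], "angular": [0, 0, 0], "claw": -0.4}
    - {"slide": [0, 0, 5], "angular": [0, 0, 0], "claw": -0.4}
    - {"slide": [0, 0, 0], "angular": [0, 0, 0], "claw": -0.4}
    - {"slide": [0, 0, 2], "angular": [0, 0, 0], "claw": -0.4}
    - {"slide": [0, 0, 1], "angular": [0, 0, 0], "claw": -0.4}
    - {"slide": [0, 0, 0], "angular": [0, 0, 0], "claw": -0.4}

```text
time: 11.3
ee_pos: [0.6062, -0.2627, 0.0401]
tcp_rot: [180.0, 0.0, 90.0]
wrist_force: [-0.3, 0.0, -2.0]
opening: 0.0496
grasp_force: 42.3
```

>>> play_rows:
  increments:
    - {"slide": [0, 0, 3], "angular": [0, 0, 0], "claw": -0.4}
    - {"slide": [0, 0, 1], "angular": [0, 0, 0], "claw": -0.4}
    - {"slide": [0, 0, 1], "angular": [0, 0, 0], "claw": -0.4}
    - {"slide": [0, 0, 0.5], "angular": [0, 0, 0], "claw": -0.4}
    - {"slide": [0, 0, 0], "angular": [0, 0, 0], "claw": -0.4}

```text
time: 11.8
ee_pos: [0.606, -0.2627, 0.0351]
tcp_rot: [180.0, 0.0, 90.0]
wrist_force: [-4.3, 2.3, 5.6]
opening: 0.0497
grasp_force: 43.0
```

>>> play_rows:
  increments:
    - {"slide": [0, 0, 0], "angular": [0, 0, 0], "claw": 0.3}
    - {"slide": [0, 0, 0], "angular": [0, 0, 0], "claw": 0.6}
    - {"slide": [0, 0, 0], "angular": [0, 0, 0], "claw": 1}
    - {"slide": [0, 0, 0], "angular": [0, 0, 0], "claw": 1}
    - {"slide": [0, 0, -15], "angular": [0, 0, 0], "claw": 1}
    - {"slide": [0, 0, -40], "angular": [0, 0, 0], "claw": 1}
    - {"slide": [0, 0, -50], "angular": [0, 0, 0], "claw": 1}
    - {"slide": [0, 0, -50], "angular": [0, 0, 0], "claw": 1}

```text
time: 12.6
ee_pos: [0.6056, -0.2625, 0.192]
tcp_rot: [180.0, 0.0, 90.0]
wrist_force: [0.7, -1.0, 0.5]
opening: 0.085
grasp_force: 0.0
```

>>> play_rows:
  increments:
    - {"slide": [33, -17, 0], "angular": [0, 0, 0], "claw": 1}
    - {"slide": [40, -23, 0], "angular": [0, 0, 0], "claw": 1}
    - {"slide": [40, -23, 0], "angular": [0, 0, 0], "claw": 1}
    - {"slide": [40, -23, 0], "angular": [0, 0, 0], "claw": 1}
    - {"slide": [40, -23, 0], "angular": [0, 0, 0], "claw": 1}
    - {"slide": [40, -23, 0], "angular": [0, 0, 0], "claw": 1}
    - {"slide": [40, -25, 0], "angular": [0, 0, 0], "claw": 1}
    - {"slide": [0, 0, 0], "angular": [0, 0, 0], "claw": 1}

```text
time: 13.4
ee_pos: [0.447, 0.0136, 0.1912]
tcp_rot: [179.9, -0.1, 90.2]
wrist_force: [1.6, -0.3, -0.3]
opening: 0.0852
grasp_force: 0.0
```

```bash
python3 -c "
from tin import *
tin('green',.096,.059,'pics/w3.png')
W=cv2.imread('pics/w3.png')
cv2.imwrite('pics/w3b.png',np.hstack([cv2.resize(W,(400,300)),cv2.resize(cv2.imread('pics/w3_top.png')[140:300,180:400],(400,300))]))"
```

```text
13.45 [0.4483 0.0121 0.1911]
pred 284.0 228.0 49.0
green [448.1  10. ] D 54.6 midx 448.3159915781333 54.978985729824046 ymin -17.3
```

View pics/w3b.png

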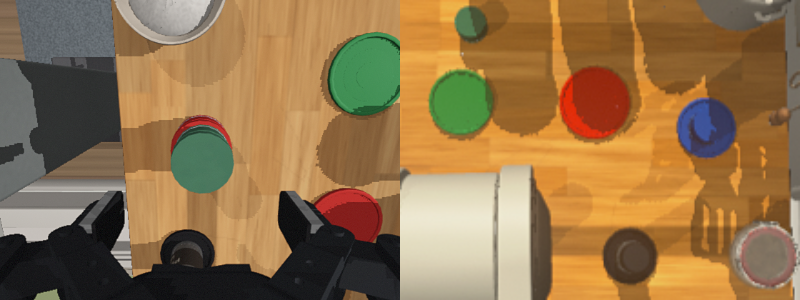

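Left half: green lid at (201,160), centred between the fingers. Right half: blue tin in the blue coaster at (706,127) and the grinder in the black one at (630,257). Taking the green tin.

>>> play_rows:
  increments:
    - {"slide": [-1, 0, 30], "angular": [0, 0, 0], "claw": 1}
    - {"slide": [0, 0, 35], "angular": [0, 0, 0], "claw": 1}
    - {"slide": [0, 0, 25], "angular": [0, 0, 0], "claw": 1}
    - {"slide": [0, 0, 13], "angular": [0, 0, 0], "claw": 1}
    - {"slide": [0, 0, 7], "angular": [0, 0, 0], "claw": 1}
    - {"slide": [0, 0, 0], "angular": [0, 0, 0], "claw": 1}
    - {"slide": [0, 0, 0], "angular": [0, 0, 0], "claw": 0.6}
    - {"slide": [0, 0, 0], "angular": [0, 0, 0], "claw": 0.4}

```text
time: 14.3
ee_pos: [0.4497, 0.0092, 0.0805]
tcp_rot: [179.9, -0.0, 90.0]
wrist_force: [0.2, -0.4, 0.8]
opening: 0.0603
grasp_force: 0.0
```

>>> play_rows:
  increments:
    - {"slide": [0, 0, 0], "angular": [0, 0, 0], "claw": 0.2}
    - {"slide": [0, 0, 0], "angular": [0, 0, 0], "claw": -0.2}
    - {"slide": [0, 0, 0], "angular": [0, 0, 0], "claw": -0.2}
    - {"slide": [0, 0, 0], "angular": [0, 0, 0], "claw": -0.2}
  squeeze: 40

```text
time: 14.7
ee_pos: [0.4496, 0.0093, 0.0807]
tcp_rot: [179.9, 0.0, 90.0]
wrist_force: [-1.7, -1.3, 5.5]
opening: 0.0578
grasp_force: 42.3
```

>>> play_rows:
  increments:
    - {"slide": [0, 0, -10], "angular": [0, 0, 0], "claw": -0.2}
    - {"slide": [0, 0, -20], "angular": [0, 0, 0], "claw": -0.2}
    - {"slide": [0, 0, -20], "angular": [0, 0, 0], "claw": -0.2}
    - {"slide": [4, 10, -10], "angular": [0, 0, 0], "claw": -0.2}
    - {"slide": [14, 34, 0], "angular": [0, 0, 0], "claw": -0.2}
    - {"slide": [17, 40, 0], "angular": [0, 0, 0], "claw": -0.2}
    - {"slide": [17, 40, 0], "angular": [0, 0, 0], "claw": -0.2}
    - {"slide": [17, 40, 0], "angular": [0, 0, 0], "claw": -0.2}

```text
time: 15.5
ee_pos: [0.6147, 0.0792, 0.14]
tcp_rot: [180.0, -0.0, 90.0]
wrist_force: [0.6, -1.3, -1.3]
opening: 0.0577
grasp_force: 43.7
```

>>> play_rows:
  increments:
    - {"slide": [9, 22, 0], "angular": [0, 0, 0], "claw": -0.2}
    - {"slide": [2, 5, 10], "angular": [0, 0, 0], "claw": -0.2}
    - {"slide": [0, 0, 30], "angular": [0, 0, 0], "claw": -0.2}
    - {"slide": [0, 0, 30], "angular": [0, 0, 0], "claw": -0.2}
    - {"slide": [0, 0, 15], "angular": [0, 0, 0], "claw": -0.2}
    - {"slide": [0, 0, 5], "angular": [0, 0, 0], "claw": -0.2}
    - {"slide": [0, 0, 0], "angular": [0, 0, 0], "claw": -0.2}
    - {"slide": [0, 0, 0], "angular": [0, 0, 0], "claw": -0.2}

```text
time: 16.3
ee_pos: [0.6407, 0.0893, 0.051]
tcp_rot: [179.9, -0.0, 90.0]
wrist_force: [-1.1, -0.1, -1.5]
opening: 0.0576
grasp_force: 44.0
```

16 mm remain above contact.

>>> play_rows:
  increments:
    - {"slide": [0, 0, 8], "angular": [0, 0, 0], "claw": -0.2}
    - {"slide": [0, 0, 4], "angular": [0, 0, 0], "claw": -0.2}
    - {"slide": [0, 0, 2], "angular": [0, 0, 0], "claw": -0.2}
    - {"slide": [0, 0, 1], "angular": [0, 0, 0], "claw": -0.2}
    - {"slide": [0, 0, 1], "angular": [0, 0, 0], "claw": -0.2}
    - {"slide": [0, 0, 0.5], "angular": [0, 0, 0], "claw": -0.2}
    - {"slide": [0, 0, 0], "angular": [0, 0, 0], "claw": -0.2}

```text
time: 17.0
ee_pos: [0.6399, 0.0893, 0.0348]
tcp_rot: [180.0, -0.0, 90.0]
wrist_force: [-7.7, -2.3, 12.8]
opening: 0.0583
grasp_force: 45.4
```

>>> play_rows:
  increments:
    - {"slide": [0, 0, 0], "angular": [0, 0, 0], "claw": 0.5}
    - {"slide": [0, 0, 0], "angular": [0, 0, 0], "claw": 0.7}
    - {"slide": [0, 0, 0], "angular": [0, 0, 0], "claw": 1}
    - {"slide": [0, 0, 0], "angular": [0, 0, 0], "claw": 1}
    - {"slide": [0, 0, -15], "angular": [0, 0, 0], "claw": 1}
    - {"slide": [0, 0, -40], "angular": [0, 0, 0], "claw": 1}
    - {"slide": [0, 0, -50], "angular": [0, 0, 0], "claw": 1}
    - {"slide": [0, 0, -20], "angular": [0, 0, 0], "claw": 1}

```text
time: 17.8
ee_pos: [0.6413, 0.0895, 0.1644]
tcp_rot: [179.6, -0.1, 90.0]
wrist_force: [0.2, -0.5, 1.3]
opening: 0.0851
grasp_force: 0.0
```

>>> play_rows:
  increments:
    - {"slide": [-10, -25, 0], "angular": [0, 0, 0], "claw": 1}
    - {"slide": [-16, -40, 0], "angular": [0, 0, 0], "claw": 1}
    - {"slide": [-16, -40, 0], "angular": [0, 0, 0], "claw": 1}
    - {"slide": [-16, -40, 0], "angular": [0, 0, 0], "claw": 1}
    - {"slide": [-16, -35, 0], "angular": [0, 0, 0], "claw": 1}
    - {"slide": [-5, -12, 0], "angular": [0, 0, 0], "claw": 1}
    - {"slide": [0, 0, 0], "angular": [0, 0, 0], "claw": 1}
    - {"slide": [0, 0, 0], "angular": [0, 0, 0], "claw": 1}

```text
time: 18.6
ee_pos: [0.4491, 0.0105, 0.1586]
tcp_rot: [179.9, -0.0, 90.0]
wrist_force: [-0.6, -0.2, 0.5]
opening: 0.0852
grasp_force: 0.0
```

```bash
python3 -c "
from tin import *
tin('red',.05,.068,'pics/w4.png')
W=cv2.imread('pics/w4.png')
cv2.imwrite('pics/w4b.png',np.hstack([cv2.resize(W,(400,300)),cv2.resize(cv2.imread('pics/w4_top.png')[140:300,180:400],(400,300))]))"
```

```text
18.65 [0.4492 0.0106 0.1583]
pred 281.0 217.0 54.0
red [447.4   9.3] D 64.5 midx 447.26296937552945 64.7273787189676 ymin -22.7
```

View pics/w4b.png

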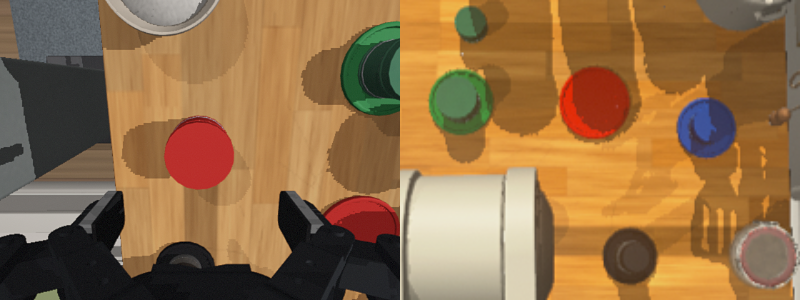

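Red tin at (199,154) in the left half and the green tin in its coaster at (457,100) in the right half. Taking the red tin, with a 1 mm correction in x.

>>> play_rows:
  increments:
    - {"slide": [-1, -1, 30], "angular": [0, 0, 0], "claw": 1}
    - {"slide": [0, 0, 40], "angular": [0, 0, 0], "claw": 1}
    - {"slide": [0, 0, 30], "angular": [0, 0, 0], "claw": 1}
    - {"slide": [0, 0, 15], "angular": [0, 0, 0], "claw": 1}
    - {"slide": [0, 0, 8], "angular": [0, 0, 0], "claw": 1}
    - {"slide": [0, 0, 4], "angular": [0, 0, 0], "claw": 1}
    - {"slide": [0, 0, 0], "angular": [0, 0, 0], "claw": 0.8}
    - {"slide": [0, 0, 0], "angular": [0, 0, 0], "claw": 0.6}

```text
time: 19.5
ee_pos: [0.4477, 0.0094, 0.0317]
tcp_rot: [179.9, -0.0, 90.0]
wrist_force: [-3.2, 0.1, 2.9]
opening: 0.0685
grasp_force: 1.7
```

>>> play_rows:
  increments:
    - {"slide": [0, 0, 0], "angular": [0, 0, 0], "claw": 0.3}
    - {"slide": [0, 0, 0], "angular": [0, 0, 0], "claw": 0}
    - {"slide": [0, 0, 0], "angular": [0, 0, 0], "claw": 0}
    - {"slide": [0, 0, 0], "angular": [0, 0, 0], "claw": 0}
  squeeze: 45

```text
time: 19.9
ee_pos: [0.4476, 0.0094, 0.032]
tcp_rot: [179.9, -0.0, 90.0]
wrist_force: [-2.2, 1.1, 6.5]
opening: 0.0671
grasp_force: 51.3
```

>>> play_rows:
  increments:
    - {"slide": [0, 0, -10], "angular": [0, 0, 0], "claw": 0}
    - {"slide": [0, 0, -20], "angular": [0, 0, 0], "claw": 0}
    - {"slide": [0, 0, -20], "angular": [0, 0, 0], "claw": 0}
    - {"slide": [-12, 20, 0], "angular": [0, 0, 0], "claw": 0}
    - {"slide": [-23, 40, 0], "angular": [0, 0, 0], "claw": 0}
    - {"slide": [-23, 40, 0], "angular": [0, 0, 0], "claw": 0}
    - {"slide": [-23, 40, 0], "angular": [0, 0, 0], "claw": 0}
    - {"slide": [-20, 35, 0], "angular": [0, 0, 0], "claw": 0}

```text
time: 20.7
ee_pos: [0.6239, -0.093, 0.0811]
tcp_rot: [180.0, 0.0, 90.0]
wrist_force: [0.7, 0.5, -3.2]
opening: 0.0669
grasp_force: 51.9
```

>>> play_rows:
  increments:
    - {"slide": [-10, 17, 0], "angular": [0, 0, 0], "claw": 0}
    - {"slide": [0, 0, 5], "angular": [0, 0, 0], "claw": 0}
    - {"slide": [0, 0, 20], "angular": [0, 0, 0], "claw": 0}
    - {"slide": [0, 0, 10], "angular": [0, 0, 0], "claw": 0}
    - {"slide": [0, 0, 0], "angular": [0, 0, 0], "claw": 0}
    - {"slide": [0, 0, 0], "angular": [0, 0, 0], "claw": 0}

```text
time: 21.3
ee_pos: [0.6388, -0.1014, 0.0463]
tcp_rot: [-180.0, 0.0, 90.0]
wrist_force: [1.0, 0.5, -2.6]
opening: 0.0668
grasp_force: 52.4
```

>>> play_rows:
  increments:
    - {"slide": [0, 1, 5], "angular": [0, 0, 0], "claw": 0}
    - {"slide": [0, 0, 3], "angular": [0, 0, 0], "claw": 0}
    - {"slide": [0, 0, 1], "angular": [0, 0, 0], "claw": 0}
    - {"slide": [0, 0, 1], "angular": [0, 0, 0], "claw": 0}
    - {"slide": [0, 0, 0.5], "angular": [0, 0, 0], "claw": 0}
    - {"slide": [0, 0, 0], "angular": [0, 0, 0], "claw": 0}

```text
time: 21.9
ee_pos: [0.64, -0.1017, 0.0361]
tcp_rot: [180.0, -0.0, 90.0]
wrist_force: [-5.2, 0.6, 4.8]
opening: 0.0668
grasp_force: 53.4
```

>>> play_rows:
  increments:
    - {"slide": [0, 0, 0], "angular": [0, 0, 0], "claw": 0.7}
    - {"slide": [0, 0, 0], "angular": [0, 0, 0], "claw": 0.9}
    - {"slide": [0, 0, 0], "angular": [0, 0, 0], "claw": 1}
    - {"slide": [0, 0, 0], "angular": [0, 0, 0], "claw": 1}
    - {"slide": [0, 0, 0], "angular": [0, 0, 0], "claw": 1}
    - {"slide": [0, 0, -15], "angular": [0, 0, 0], "claw": 1}
    - {"slide": [0, 0, -40], "angular": [0, 0, 0], "claw": 1}
    - {"slide": [0, 0, -40], "angular": [0, 0, 0], "claw": 1}

```text
time: 22.7
ee_pos: [0.6396, -0.1016, 0.1318]
tcp_rot: [-179.9, -0.0, 90.0]
wrist_force: [1.6, 0.8, 0.5]
opening: 0.0859
grasp_force: 0.0
```

>>> play_rows:
  increments:
    - {"slide": [0, 0, -50], "angular": [0, 0, 0], "claw": 1}
    - {"slide": [20, -40, -40], "angular": [0, 0, 0], "claw": 1}
    - {"slide": [20, -40, 0], "angular": [0, 0, 0], "claw": 1}
    - {"slide": [20, -40, 0], "angular": [0, 0, 0], "claw": 1}
    - {"slide": [20, -40, 0], "angular": [0, 0, 0], "claw": 1}
    - {"slide": [20, -30, 0], "angular": [0, 0, 0], "claw": 1}
    - {"slide": [0, 0, 0], "angular": [0, 0, 0], "claw": 1}
    - {"slide": [0, 0, 0], "angular": [0, 0, 0], "claw": 1}

```text
time: 23.5
ee_pos: [0.4568, -0.0048, 0.2152]
tcp_rot: [179.8, 0.0, 90.1]
wrist_force: [0.6, -0.7, 0.1]
opening: 0.0853
grasp_force: 0.0
```

```bash
python3 - <<'E'
from h import *
o=bot.get_obs();print(o['time'],o['ee_pos'].round(4),o['wrist_force'].round(1))
S=bot.camera('scene');T=bot.camera('top')
cv2.imwrite('pics/end.png',np.hstack([cv2.resize(S[180:320,180:420],(400,300)),cv2.resize(T[130:300,150:400],(400,300))])[:,:,::-1])
E
```

```text
23.5 [ 0.4568 -0.0048  0.2152] [ 0.6 -0.7  0.1]
```

View pics/end.png

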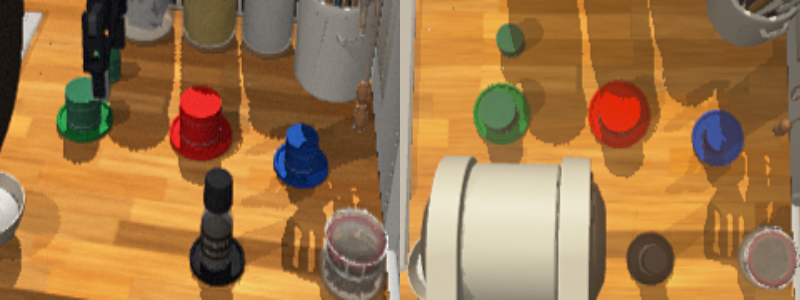

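All four pieces stand upright in their coasters: in the scene half, green (84,110), red (201,115), blue (301,150) and the grinder (217,235). The bowl and jar have not moved and the gripper is clear.

```bash
python3 -c "
from workcell import bot
print(bot.job_done())"
```

```text
the job is handed in; nothing more can be done
None
```

The tower is down in top-to-bottom order, and the grinder and all three tins stand upright in their own coasters; the salt bowl and jar were not touched, and the job was handed in at about 23.5 s (no verdict was returned).

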